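# Fold the inner flap and shut the parts case

### The arm

A 7-joint arm with a two-finger parallel gripper is mounted at the origin on a cart in front of the work surface, level with it; the furniture and walls round the work are solid. World frame = base frame: x ahead of the robot, y to its left, z up, the work surface at z = 0. Lengths are in m, angles in degrees, forces in N, time in s.
With the tool pointing down it reaches from about 0.425 to 0.825 m from the base axis. Payload 3.6 kg.
Tool frame: the origin (TCP) lies at the very end of the fingers, on their centre line; the grasp point (between the pads) lies manip.grip_point_offset behind it (manip.grip_point_offset is the distance from the TCP to the grasp point, in m); z points along the fingers, y is the direction in which the jaws open and shut (so a half turn about z gives the same grasp; the last joint's range is limited). The gripper opens to 93 mm and grips with 3 to 60 N. Pads are 15 mm wide; open, the fingers measure 128 mm over their backs; the gripper's body (75 mm by 188 mm) begins 65 mm behind the grasp point.
Start: joints at [62.768, 35.231, -0.722, 81.555, 0.464, 63.22, -2.315], TCP at [0.282, -0.586, 0.196] pointing down, gripper open.
Joint ranges: [-178.69, 178.69], [-17.37, 117.87], [-77.05, 75.6], [15.02, 138.74], [-78.02, 258.01], [0.78, 113.62], [-162.83, 162.83]. Speed limits (degrees/s): [159.86, 159.86, 180, 180, 180, 180, 180].

### API

Orientations are given as a 3x3 rotation matrix whose columns are the frame's x, y, z axes.
In Python, from cell import manip gives the robot as it stands.
- The arm moves only by the tool carry_out, never from a script. Its argument "increments" is a list of rows, each an object with "grip": the opening, from -1 (shut) to 1 (fully open); "travel": the shift along the world's x, y, z scaled (see below), a list of three; "angular": the turn, a rotation vector about the world's x, y, z scaled (see below), a list of three. In form: [{"grip": grip, "travel": [dx, dy, dz], "angular": [rx, ry, rz]}, ...]. A call has 1 to 12 rows; each row shifts and turns the commanded pose from where the row before left it; what a row does not reach is not made up. The controller multiplies each number of a shift by 750 mm and each number of a turn by 1.5 rad. A row lasts 1/12 s, in which the tool goes at most 41.7 mm and 7.16 degrees, less where a joint would pass 70% of its speed; a pose out of reach is approached as far as the arm can. A call with a number of a shift or a turn outside -1 to 1 is refused whole. A call with a gripper value outside its range is refused whole. The fingers move at their own pace and stop on an object; "grip_force" is the grip in N (left out, the last holds). Time passes only in rows, so rows that do not move let the fingers close. It gives the time, the measured TCP pose, the force and the opening at its end, in the units of the state.
- manip.sense(): the state, without advancing time (a new reading comes with each control period).
- manip.get_image(name): name is "side" or "top"; returns (picture, depth): 400x640x3 uint8, red, green, blue; 400x640 float32, m along the optical axis (not along the pixel's ray), 0 where there is no reading.
- manip.get_calibration(name): a dict with "fx", "fy", "cx", "cy" (pixels), "extrinsics" (4x4, takes a point from world to camera coordinates). Camera axes: x right, y up, looking along -z (the intrinsics and any distortion apply to the point x, -y, -z); pixel columns grow to the right and rows downward; lengths in m; the calibration is good to about 2 mm. A picture is of the moment at which its call begins. get_calibration takes no time and is no camera call.
- manip.job_done(): hands the job in, once; it reports no verdict.
The state is a dict: "time": time; "q": joint angles; "dq": joint speeds; "tau": joint torques, N m; "ee_pos": TCP position; "eef_rot": TCP orientation; "force": force on the tool from outside, world axes, zero at the start; "torque": the same for the moment, N m; "opening": finger opening in m.
Only numpy, scipy, OpenCV 4.12 (cv2) and the standard library are available. Lean on these libraries where they do the work, as an engineer would, in place of code of your own. Each camera call takes 0.05 s, during which the arm holds its last target. There are 200 camera calls.

### The job

Close up the small grey parts case: first push the upright yellow inner flap all the way down flat over the front compartment, and only then swing the blue cover fully shut over it. Do it by pushing gently with the fingers, without forcing the hinges; leave the parts in the case and the things beside it where they are, picking nothing up.

Things in the scene. Friction and masses are not known exactly. Their poses are not given: they have to be found in the camera images.
- case: Grey open parts case, fixed, 160 (x) x 150 (y) x 65 mm high, walls 5 mm. Origin: centre of its underside, on the bench. Its -x is the front (to the robot, give or take its yaw), +x the back with the cover hinge, +y its left, z up. A partition at x = +14 mm, 45 mm high, parts the front compartment (bearing, bush) from the rear one (tweezers).
- flap (a joint): Angle of the yellow flap (rad): 0 = folded down flat over the front compartment (its rubber stop), 1.57 = upright. Starts between 1.2 and 1.55: upright or leaning a little to the back. It folds towards the back (case +x) and down; hinge friction (0.05 N m, more than its 50 g weight overcomes) keeps it wherever it is left, so it must be pushed all the way.
- flap_hinge (a point): Middle of the flap's hinge axis (along case y), at case (-67, 0, 46) mm; fixed in the case. Axes as the case's. The flap is a plate 132 mm wide (y), 4 mm thick, reaching 82 mm from here. Folded, its upper face is 50 mm over the bench, 15 mm below the case's rim, between case x = -65 and +15 mm.
- flap_edge (a point): Middle of the flap's free edge, 82 mm from its axis, on the face that looks to the front when upright and up when folded (the face to push). Moves with the flap.
- cover (a joint): Angle of the blue cover (rad): 0 = fully shut (its rubber stop), 1.57 = upright. Starts open between 1.65 and 1.85, leaning to the back. It swings towards the front and down; hinge friction (0.2 N m, more than its 160 g weight overcomes) keeps it wherever it is left, so it must be pushed all the way: 1 to 3 N at 120 mm from the axis.
- cover_hinge (a point): Middle of the cover's hinge axis (along case y), at case (+80, 0, 66) mm; fixed in the case. Axes as the case's.
- cover_edge (a point): Middle of the cover's free edge, 163 mm from its axis, on its outer face, the one to push (it looks to the back when the cover is open, up when shut). The cover is a flat plate 166 x 156 mm, 5 mm thick; shut, its outer face is 71 mm over the bench. Moves with the cover.
- bearing: Loose steel ball bearing, 32 mm across, 9 mm high, in the front compartment. Origin: centre of its underside.
- bush: Loose flanged brass bush, 28 mm across, 21 mm high, in the front compartment. Origin: centre of its underside.
- tweezers: Loose pale metal tweezers, 122 mm long along their y, 15 mm wide, 9 mm thick, lying in the rear compartment. Origin: centre of their underside.
- oil_bottle: Loose blue squeeze bottle with a white top, 32 mm across, 71 mm high, standing beside the case. Origin: centre of its underside.
- tape_measure: Loose yellow tape measure, 50 x 76 x 35 mm high, beside the case. Origin: centre of its underside.
- kapton_roll: Loose roll of amber tape lying flat, 61 mm across, 19 mm high, beside the case near the back. Origin: centre of its underside.

How it is judged (in metres and radians):
On the way, in this order (a step that is already met when the one before it is completed fails the run):
1. the flap is folded down flat (within 0.08 rad) while the cover is still open (over 1.0 rad) (value of joint flap below 0.08 rad and value of joint cover above 1 rad), for 0.2 s.
2. the cover is shut (within 0.05 rad) over the folded flap (value of joint cover below 0.05 rad and value of joint flap below 0.08 rad), for 0.2 s.
At the end, for the whole second after the job is handed in: The flap lies flat (joint within 0.08 rad of folded), the cover is fully shut over it (within 0.05 rad) and still, the bearing, bush and tweezers lie within 20 mm of where they began, and the bottle, tape measure and tape roll stand upright within 30 mm of where they began (all of step 2 and velocity of joint cover between -0.05 and 0.05 rad/s and distance of each of bearing, bush, tweezers from where it was at the start of the episode below 0.02 m and distance of each of oil_bottle, tape_measure, kapton_roll from where it was at the start of the episode below 0.03 m and angle between each of oil_bottle, tape_measure, kapton_roll, bearing, bush's own z axis and vertical below 0.2 rad); the robot touches nothing.
It fails at once if the cover is swung down (below 1.0 rad) while the flap still stands up (over 0.3 rad) (value of joint cover below 1 rad and value of joint flap above 0.3 rad).
It fails at once if a part in the case is lifted or carried (moved more than 20 mm) (distance of any of bearing, bush, tweezers from where it was at the start of the episode above 0.02 m).
It fails at once if a thing beside the case is lifted, pushed away (moved more than 30 mm) or tipped (distance of any of oil_bottle, tape_measure, kapton_roll from where it was at the start of the episode above 0.03 m or angle between any of oil_bottle, tape_measure, kapton_roll's own z axis and vertical above 0.35 rad).
It fails at once if the case, its flap or its cover is forced (over 80 N from the fingers) (contact force between the fingers and case above 80 N).
It also fails if it takes over 54 s, if anything falls off the work surface, if the arm or the gripper's body presses on something with over 40 N, if the wrist force passes 120 N, or if a joint passes its speed limit or range.

## Working session

There is one attempt and no reset: what is moved stays moved. The work goes in short steps, Python scripts to look and compute and a tool call to move; the robot and the scene stay as the last step left them, time stands still between calls to the robot, and variables do not carry over. Pictures are saved under pics/ and viewed, about 8 in all and at most 12, crops included, and the job is handed in when it is done.

Besides the shell and the picture viewer there is one more tool, called after ">>>" by a JSON object that holds its "fn" and its "kwargs", one argument or row to a line. carry_out: Moves the arm, as the interface text tells. Its arguments: {"type":"object","properties":{"increments":{"type":"array"},"grip_force":{"type":"number"}},"required":["increments"]}

```bash
mkdir -p pics && python3 - <<'E'
from cell import manip
import cv2, numpy as np
s=manip.sense(); print(s['time'],s['ee_pos'],s['eef_rot'],s['opening'],manip.grip_point_offset)
for n in('side','top'):
    p,d=manip.get_image(n); cv2.imwrite(f'pics/{n}0.png',p[:,:,::-1]); np.save(f'{n}0.npy',d)
    c=manip.get_calibration(n); print(n,{k:np.round(v,3).tolist() if not isinstance(v,str) else v for k,v in c.items()}, (d>0).mean())
E
```

```text
0.0 [ 0.28166724 -0.58486263  0.19528577] [[ 9.00934932e-01  4.33952688e-01 -1.14574552e-03]
 [ 4.33954198e-01 -9.00932069e-01  2.27179857e-03]
 [-4.63857892e-05 -2.54394377e-03 -9.99996763e-01]] 0.09306984944361159 0.0188
side {'fx': 435.94, 'fy': 435.94, 'cx': 325.553, 'cy': 192.66, 'extrinsics': [[-0.982, -0.191, -0.005, 0.569], [0.105, -0.562, 0.821, -0.089], [-0.159, 0.805, 0.572, -1.074], [0.0, 0.0, 0.0, 1.0]]} 0.9960859375
top {'fx': 404.375, 'fy': 404.375, 'cx': 325.282, 'cy': 195.794, 'extrinsics': [[-0.022, -0.999, 0.03, 0.048], [0.981, -0.016, 0.195, -0.583], [-0.194, 0.033, 0.98, -0.814], [0.0, 0.0, 0.0, 1.0]]} 0.99599609375
```

View pics/side0.png

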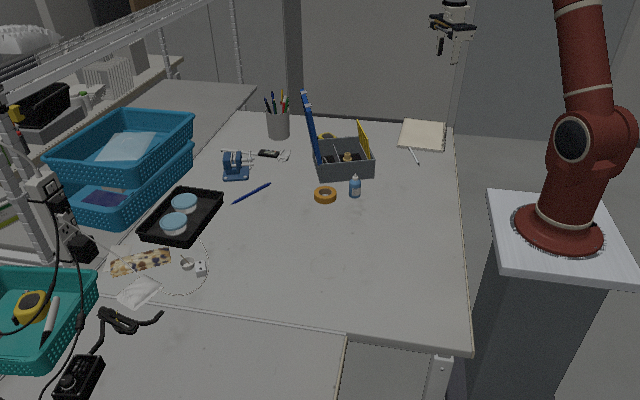

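View pics/top0.png

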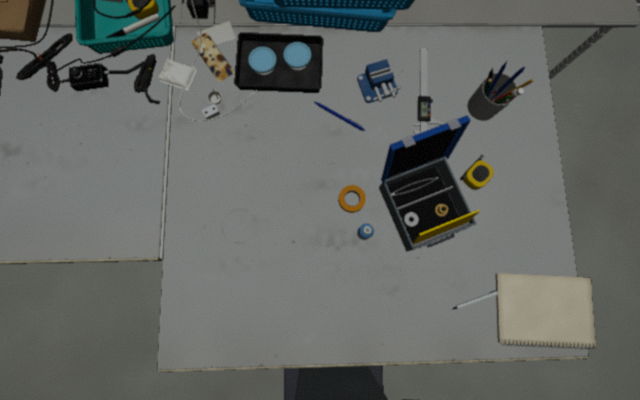

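```bash
cat > h.py <<'E'
from cell import manip
import cv2, numpy as np
def cloud(n):
    p,d=manip.get_image(n); c=manip.get_calibration(n)
    v,u=np.mgrid[:400,:640]
    P=np.stack([(u-c['cx'])/c['fx']*d,-(v-c['cy'])/c['fy']*d,-d],-1)
    E=np.array(c['extrinsics']); W=(P-E[:3,3])@E[:3,:3]
    W[d<=0]=np.nan
    return p,W
def masks(p):
    h=cv2.cvtColor(p,cv2.COLOR_RGB2HSV)
    H,S,V=[h[...,i].astype(int) for i in range(3)]
    return dict(blue=(abs(H-110)<10)&(S>150),yel=(abs(H-26)<6)&(S>140)&(V>70),orange=(abs(H-17)<4)&(S>140))
E
python3 - <<'E'
from h import *
for n in('top','side'):
    p,W=cloud(n); m=masks(p)
    if n=='top': roi=np.s_[110:255,330:500]
    else: roi=np.s_[85:210,295:380]
    Wr=W[roi]; pr=p[roi]
    big=cv2.resize(pr,None,fx=4.5,fy=4.5,interpolation=cv2.INTER_CUBIC); cv2.imwrite(f'pics/{n}crop.png',big[:,:,::-1])
    r=(Wr[...,2]>0.058)&(Wr[...,2]<0.07)
    S=pr.max(-1).astype(int)-pr.min(-1)
    g=r&(S<40)
    q=Wr[g][:,:2].astype(np.float32); print(n,'rim n',len(q), cv2.minAreaRect(q) if len(q)>3 else 0)
    for k in('blue','yel','orange'):
        lab,L,st,ce=cv2.connectedComponentsWithStats(m[k][roi].astype(np.uint8))
        for i in range(1,lab):
            if st[i,4]<15: continue
            w=Wr[L==i]; print(k,st[i].tolist(),'mean',np.nanmean(w,0).round(3),'min',np.nanpercentile(w,3,0).round(3),'max',np.nanpercentile(w,97,0).round(3))
E
```

```text
top rim n 837 ((0.596631646156311, -0.2296634316444397), (0.19053083658218384, 0.4124841094017029), 31.809785842895508)
blue [0, 0, 33, 20, 78] mean [ 0.776 -0.019  0.008] min [ 0.755 -0.052  0.005] max [0.799 0.016 0.012]
blue [111, 6, 29, 41, 249] mean [ 0.679 -0.22   0.162] min [ 0.666 -0.228  0.079] max [ 0.69  -0.206  0.228]
blue [83, 14, 37, 18, 261] mean [ 0.664 -0.152  0.223] min [ 0.651 -0.182  0.204] max [ 0.677 -0.121  0.229]
blue [52, 31, 22, 41, 265] mean [ 0.63  -0.086  0.175] min [ 0.614 -0.096  0.083] max [ 0.644 -0.077  0.228]
yel [136, 50, 27, 28, 320] mean [ 0.634 -0.313  0.032] min [ 0.607 -0.343  0.027] max [ 0.664 -0.288  0.035]
yel [106, 94, 12, 12, 76] mean [ 0.556 -0.226  0.017] min [ 0.545 -0.237  0.008] max [ 0.568 -0.217  0.028]
yel [89, 100, 60, 26, 223] mean [ 0.514 -0.207  0.113] min [ 0.491 -0.266  0.006] max [ 0.538 -0.148  0.129]
orange [9, 75, 26, 27, 350] mean [ 0.585 -0.024  0.019] min [ 0.558 -0.05   0.014] max [0.612 0.002 0.022]
side rim n 337 ((0.5565340518951416, -0.1468663513660431), (0.16580289602279663, 0.23250046372413635), 20.560348510742188)
blue [6, 9, 21, 71, 368] mean [ 0.636 -0.098  0.165] min [ 0.612 -0.179  0.078] max [ 0.678 -0.074  0.229]
yel [62, 34, 14, 40, 186] mean [ 0.507 -0.196  0.095] min [ 0.484 -0.254  0.057] max [ 0.53  -0.144  0.128]
yel [23, 49, 6, 5, 17] mean [ 0.657 -0.311  0.032] min [ 0.648 -0.328  0.028] max [ 0.664 -0.3    0.035]
orange [19, 101, 22, 18, 231] mean [ 0.584 -0.011  0.015] min [ 0.559 -0.048  0.003] max [0.613 0.007 0.022]
```

View pics/topcrop.png

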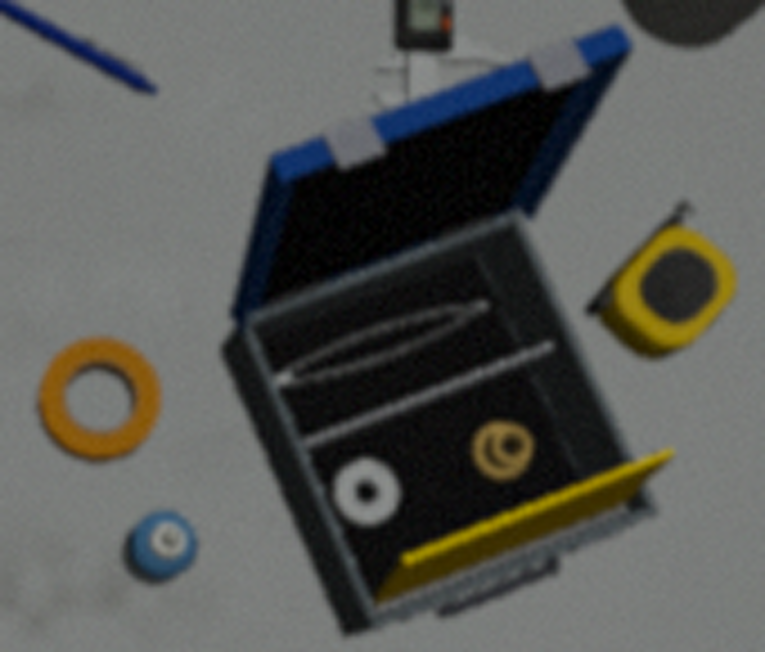

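```bash
python3 - <<'E'
from h import *
p,W=cloud('top'); m=masks(p)
# flap/cover top-edge lines
roi=np.zeros((400,640),bool); roi[110:255,378:500]=1
def line(sel):
    w=W[sel][:,:2]; c=np.median(w,0); 
    vx,vy,x,y=cv2.fitLine(w.astype(np.float32),cv2.DIST_HUBER,0,0.001,0.001).ravel(); return np.degrees(np.arctan2(vy,vx)),(x,y)
f=roi&m['yel']&(W[...,2]>.118); print('flap top',f.sum(),line(f),np.nanpercentile(W[f],[2,98],0).round(3), W[f].mean(0))
c=roi&m['blue']&(W[...,2]>.217); print('cover top',c.sum(),line(c),np.nanpercentile(W[c],[2,98],0).round(3),W[c].mean(0))
# rim points in yaw-rotated frame
a=np.radians(line(c)[0]); 
for yaw in [line(f)[0],line(c)[0]]:
    ya=np.radians(yaw); 
    ex=np.array([np.sin(ya),-np.cos(ya)]); ex*=np.sign(ex[0]); ey=np.array([-ex[1],ex[0]])
    ctr=np.array([.59,-.18])
    b=roi&(W[...,2]>.055)&(W[...,2]<.07); q=W[b][:,:2]-ctr
    X=q@ex;Y=q@ey
    print('yaw',np.degrees(np.arctan2(ex[1],ex[0])))
    print('X',np.histogram(X,np.arange(-.13,.13,.01))[0]);print('Y',np.histogram(Y,np.arange(-.13,.13,.01))[0])
E
```

```text
flap top 169 (np.float32(-69.52956), (np.float32(0.51232153), np.float32(-0.2025986))) [[ 0.491 -0.261  0.119]
 [ 0.534 -0.146  0.129]] [ 0.51232156 -0.2025986   0.12565556]
cover top 340 (np.float32(-69.34836), (np.float32(0.66124016), np.float32(-0.14496739))) [[ 0.633 -0.218  0.223]
 [ 0.69  -0.078  0.23 ]] [ 0.66124018 -0.14496739  0.22690965]
yaw 20.470444
X [  0   0 154 121  18  30  32  31  32  34  31  32  29  36  32  29  30  31
 215   1   0   0   0   3  19]
Y [  0   0   0   0   0  61 202  30  28  28  33  32  31  36  30  35  32  29
  32  35 242   2   0   0   0]
yaw 20.651642
X [  0   0 153 122  18  31  30  32  32  33  32  32  29  35  33  29  30  31
 215   1   0   0   0   6  17]
Y [  0   0   0   0   0  56 207  30  28  29  32  32  31  35  32  34  32  28
  33  34 243   2   0   0   0]
```

```bash
cat >> h.py <<'E'
YAW=np.radians(20.55); EX=np.array([np.cos(YAW),np.sin(YAW)]); EY=np.array([-EX[1],EX[0]])
E
python3 - <<'E'
from h import *
for n in('top','side'):
    p,W=cloud(n); m=masks(p)
    roi=np.zeros((400,640),bool)
    if n=='top': roi[110:255,378:500]=1
    else: roi[85:190,308:378]=1
    ctr=np.array([.566,-.193]); q=W[...,:2]-ctr; X=q@EX;Y=q@EY; Z=W[...,2]
    col=m['blue']|m['yel']
    rim=roi&(Z>.060)&(Z<.068)&~col&(abs(X)<.1)&(abs(Y)<.1)
    f=lambda v:np.percentile(v,[1,3,10,50,90,97,99]).round(4)
    s=rim&(abs(Y)<.06); print(n,'front X',f(X[s&(X<-.05)]) if (s&(X<-.05)).any() else 0)
    for nm,s in(('left Y',(Y>.05)),('right Y',(Y<-.05))):
        s=s&rim&(abs(X)<.06); print(nm,s.sum(),f(Y[s]) if s.any() else 0, f(Z[s]) if s.any() else 0)
    s=rim&(abs(Y)<.06)&(X>.06); print('back X',f(X[s]) if s.any() else 0)
    s=roi&m['yel']&(abs(Y)<.05)&(X<0)&(Z>.06)
    print('flap fit z->X',np.polyfit(Z[s],X[s],1),'top z',f(Z[s]),f(X[s]), 'Y',f(Y[roi&m['yel']&(Z>.1)]))
    s=roi&(abs(Y)<.07)&(X>.06)&(Z>.09)&(Z<.24)
    k=np.polyfit(Z[s],X[s],1); print('cover z->X',k,'phi',np.pi/2+np.arctan(k[0]),'topz',f(Z[s]),f(X[s]),'Y',f(Y[roi&m['blue']&(Z>.2)]))
E
```

```text
top front X [-0.0774 -0.0773 -0.0768 -0.0743 -0.0656 -0.065  -0.0648]
left Y 149 [0.0759 0.0763 0.0772 0.0796 0.0814 0.0818 0.0819] [0.0604 0.0607 0.0615 0.0643 0.0663 0.0668 0.0672]
right Y 142 [-0.0688 -0.0683 -0.0674 -0.0647 -0.0633 -0.0629 -0.0626] [0.0603 0.0606 0.0611 0.0641 0.0664 0.0673 0.0677]
back X [0.0773 0.0774 0.0775 0.0798 0.0824 0.0829 0.0832]
flap fit z->X [ 0.31001137 -0.09261886] top z [0.1114 0.1135 0.1168 0.126  0.1281 0.1288 0.1292] [-0.0573 -0.057  -0.0566 -0.0541 -0.0517 -0.0512 -0.0511] Y [-0.055  -0.0516 -0.0425  0.0084  0.0597  0.0694  0.0716]
cover z->X [0.1576484  0.07071439] phi 1.7271578528093356 topz [0.0918 0.095  0.1092 0.1757 0.2287 0.2312 0.2323] [0.0844 0.0853 0.0876 0.0985 0.1084 0.1121 0.1133] Y [-0.0688 -0.0677 -0.058   0.0103  0.0791  0.0843  0.0847]
side front X [-0.0764 -0.0763 -0.0758 -0.0732 -0.0719 -0.0657 -0.0632]
left Y 102 [0.0766 0.0774 0.079  0.0815 0.0838 0.0852 0.0857] [0.06   0.0601 0.0604 0.064  0.0666 0.0671 0.0676]
right Y 85 [-0.0693 -0.0689 -0.0671 -0.0639 -0.0606 -0.0598 -0.0591] [0.0602 0.0604 0.0608 0.0636 0.0664 0.0671 0.0672]
back X [0.0871 0.0872 0.0873 0.0882 0.0892 0.0893 0.0894]
flap fit z->X [ 0.15327338 -0.07049903] top z [0.0612 0.0622 0.0687 0.0978 0.1266 0.1279 0.1285] [-0.0617 -0.0616 -0.0601 -0.0552 -0.0513 -0.0509 -0.0509] Y [-0.0548 -0.0494 -0.0368  0.0154  0.0703  0.0738  0.0749]
cover z->X [0.06142537 0.08951734] phi 1.6321446195476532 topz [0.0929 0.0945 0.1008 0.1514 0.2319 0.2324 0.2328] [0.0921 0.0923 0.0935 0.0995 0.1053 0.1068 0.1075] Y [0.0687 0.0689 0.076  0.0835 0.0865 0.0872 0.0875]
```

>>> {"fn": "carry_out", "kwargs": {
  "increments": [
    {"grip": -1, "travel": [0.0237, 0.0444, 0], "angular": [0, 0, -0.0055]},
    {"grip": -1, "travel": [0.0237, 0.0444, 0], "angular": [0, 0, -0.0055]},
    {"grip": -1, "travel": [0.0237, 0.0444, 0], "angular": [0, 0, -0.0055]},
    {"grip": -1, "travel": [0.0237, 0.0444, 0], "angular": [0, 0, -0.0055]},
    {"grip": -1, "travel": [0.0237, 0.0444, 0], "angular": [0, 0, -0.0055]},
    {"grip": -1, "travel": [0.0237, 0.0444, 0], "angular": [0, 0, -0.0055]},
    {"grip": -1, "travel": [0.0237, 0.0444, 0], "angular": [0, 0, -0.0055]},
    {"grip": -1, "travel": [0.0237, 0.0444, 0], "angular": [0, 0, -0.0055]},
    {"grip": -1, "travel": [0.0237, 0.0444, 0], "angular": [0, 0, -0.0055]},
    {"grip": -1, "travel": [0.0237, 0.0444, 0], "angular": [0, 0, -0.0055]},
    {"grip": -1, "travel": [0.0237, 0.0444, 0], "angular": [0, 0, -0.0055]},
    {"grip": -1, "travel": [0, 0, 0], "angular": [0, 0, 0]}
  ]
}}

```text
time: 1.35
ee_pos: [0.4825, -0.2091, 0.1968]
eef_rot: [[0.931, 0.364, 0.004], [0.364, -0.931, 0.006], [0.006, -0.004, -1.0]]
force: [0.4, 1.0, 0.0]
opening: 0.0175
```

>>> {"fn": "carry_out", "kwargs": {
  "increments": [
    {"grip": -1, "travel": [-0.0024, -0.004, 0], "angular": [0, 0, 0]},
    {"grip": -1, "travel": [-0.0024, -0.004, -0.038], "angular": [0, 0, 0]},
    {"grip": -1, "travel": [-0.0024, -0.004, -0.038], "angular": [0, 0, 0]},
    {"grip": -1, "travel": [0, 0, -0.038], "angular": [0, 0, 0]},
    {"grip": -1, "travel": [0, 0, 0], "angular": [0, 0, 0]},
    {"grip": -1, "travel": [0, 0, 0], "angular": [0, 0, 0]}
  ]
}}

```text
time: 1.85
ee_pos: [0.4705, -0.2296, 0.1102]
eef_rot: [[0.937, 0.348, -0.003], [0.348, -0.937, 0.001], [-0.003, -0.002, -1.0]]
force: [-1.0, -0.2, -0.1]
opening: 0.0005
```

```bash
cat >> h.py <<'E'
C=np.array([.566,-.185])
def case():
    s=manip.sense(); d=s['ee_pos'][:2]-C
    print('t',round(s['time'],2),'case XYZ mm',(np.array([d@EX,d@EY,s['ee_pos'][2]])*1000).round(1),'F',np.round(s['force'],1),'open',round(s['opening'],4),'yaw',np.degrees(np.arctan2(s['eef_rot'][1][0],s['eef_rot'][0][0])).round(2))
    return np.array([d@EX,d@EY,s['ee_pos'][2]])
def rows(way):
    """way: list of case (X,Y,Z) m; prints units per row"""
    way=np.array(way)
    for a in np.diff(way,axis=0):
        w=np.r_[a[0]*EX+a[1]*EY,a[2]]/.75; print(w.round(4).tolist())
E
python3 - <<'E'
from h import *
p=case()
pts=[p]
pts.append(np.array([-.082,0,.111])); 
r=.068
for th in np.linspace(1.5,0,23):
    X=-.067+r*np.cos(th)-.004*np.sin(th); Z=.046+r*np.sin(th)+.004*np.cos(th)
    pts.append(np.array([X-.0075,0,Z]))
rows(pts); print(pts[2],pts[-1])
E
```

```text
t 1.85 case XYZ mm [-105.    -8.3  110.2] F [-1.  -0.2 -0.1] open 0.0005 yaw 20.37
[0.0249, 0.0211, 0.001]
[0.0104, 0.0039, 0.0042]
[0.0058, 0.0022, -0.0003]
[0.0058, 0.0022, -0.0007]
[0.0057, 0.0021, -0.0011]
[0.0056, 0.0021, -0.0015]
[0.0055, 0.0021, -0.0019]
[0.0054, 0.002, -0.0023]
[0.0052, 0.002, -0.0027]
[0.005, 0.0019, -0.0031]
[0.0048, 0.0018, -0.0035]
[0.0046, 0.0017, -0.0038]
[0.0043, 0.0016, -0.0041]
[0.0041, 0.0015, -0.0044]
[0.0038, 0.0014, -0.0047]
[0.0035, 0.0013, -0.005]
[0.0031, 0.0012, -0.0052]
[0.0028, 0.001, -0.0054]
[0.0024, 0.0009, -0.0056]
[0.0021, 0.0008, -0.0058]
[0.0017, 0.0006, -0.0059]
[0.0013, 0.0005, -0.006]
[0.0009, 0.0003, -0.0061]
[0.0005, 0.0002, -0.0062]
[-0.07367985  0.          0.11411261] [-0.0065  0.      0.05  ]
```

>>> {"fn": "carry_out", "kwargs": {
  "increments": [
    {"grip": -1, "travel": [0.0125, 0.0105, 0.001], "angular": [0, 0, 0]},
    {"grip": -1, "travel": [0.0124, 0.0106, 0], "angular": [0, 0, 0]},
    {"grip": -1, "travel": [0.0104, 0.0039, 0.0042], "angular": [0, 0, 0]},
    {"grip": -1, "travel": [0.0058, 0.0022, -0.0003], "angular": [0, 0, 0]},
    {"grip": -1, "travel": [0.0058, 0.0022, -0.0007], "angular": [0, 0, 0]},
    {"grip": -1, "travel": [0.0057, 0.0021, -0.0011], "angular": [0, 0, 0]},
    {"grip": -1, "travel": [0.0056, 0.0021, -0.0015], "angular": [0, 0, 0]},
    {"grip": -1, "travel": [0.0055, 0.0021, -0.0019], "angular": [0, 0, 0]},
    {"grip": -1, "travel": [0.0054, 0.002, -0.0023], "angular": [0, 0, 0]},
    {"grip": -1, "travel": [0.0052, 0.002, -0.0027], "angular": [0, 0, 0]},
    {"grip": -1, "travel": [0.005, 0.0019, -0.0031], "angular": [0, 0, 0]},
    {"grip": -1, "travel": [0, 0, 0], "angular": [0, 0, 0]}
  ]
}}

```text
time: 2.85
ee_pos: [0.5322, -0.1963, 0.104]
eef_rot: [[0.936, 0.351, -0.0], [0.351, -0.936, 0.001], [-0.0, -0.001, -1.0]]
force: [-0.8, 0.9, -0.3]
opening: 0.0004
```

```bash
python3 - <<'E'
from h import *
case()
p,W=cloud('top'); cv2.imwrite('pics/top1.png',cv2.resize(p[110:255,330:500],None,fx=4,fy=4,interpolation=cv2.INTER_CUBIC)[:,:,::-1])
E
```

```text
t 2.85 case XYZ mm [-35.6   1.2 104. ] F [-0.8  0.9 -0.3] open 0.0004 yaw 20.57
```

View pics/top1.png

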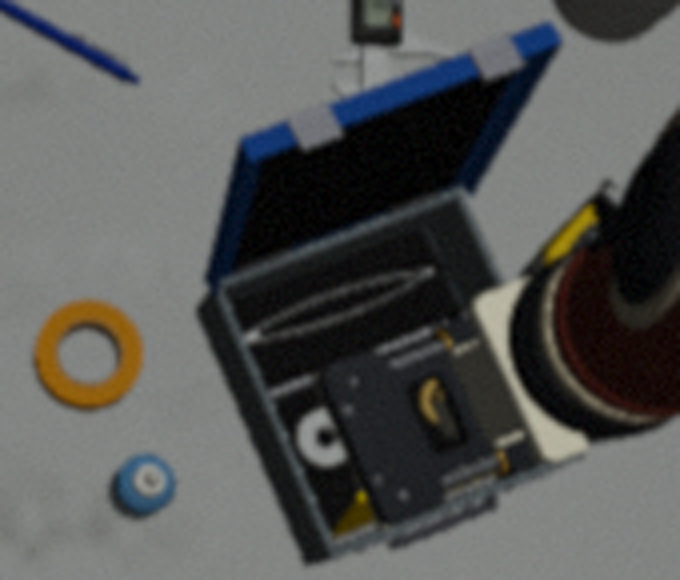

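The hand is over the front compartment. A bit of the yellow flap shows at (350,515), and the cover and the things beside the case look unmoved. I'll continue along the arc.

>>> {"fn": "carry_out", "kwargs": {
  "increments": [
    {"grip": -1, "travel": [0.0048, 0.0018, -0.0035], "angular": [0, 0, 0]},
    {"grip": -1, "travel": [0.0046, 0.0017, -0.0038], "angular": [0, 0, 0]},
    {"grip": -1, "travel": [0.0043, 0.0016, -0.0041], "angular": [0, 0, 0]},
    {"grip": -1, "travel": [0.0041, 0.0015, -0.0044], "angular": [0, 0, 0]},
    {"grip": -1, "travel": [0.0038, 0.0014, -0.0047], "angular": [0, 0, 0]},
    {"grip": -1, "travel": [0.0035, 0.0013, -0.005], "angular": [0, 0, 0]},
    {"grip": -1, "travel": [0.0031, 0.0012, -0.0052], "angular": [0, 0, 0]},
    {"grip": -1, "travel": [0.0028, 0.001, -0.0054], "angular": [0, 0, 0]},
    {"grip": -1, "travel": [0.0024, 0.0009, -0.0056], "angular": [0, 0, 0]},
    {"grip": -1, "travel": [0.0021, 0.0008, -0.0058], "angular": [0, 0, 0]},
    {"grip": -1, "travel": [0, 0, 0], "angular": [0, 0, 0]}
  ]
}}

```text
time: 3.82
ee_pos: [0.5579, -0.1867, 0.0679]
eef_rot: [[0.936, 0.351, -0.002], [0.351, -0.936, 0.001], [-0.001, -0.001, -1.0]]
force: [0.7, 0.3, 0.3]
opening: 0.0004
```

```bash
python3 - <<'E'
from h import *
case()
E
```

```text
t 3.82 case XYZ mm [-8.2  1.2 67.9] F [0.7 0.3 0.3] open 0.0004 yaw 20.54
```

>>> {"fn": "carry_out", "kwargs": {
  "increments": [
    {"grip": -1, "travel": [0.0015, 0.0006, -0.006], "angular": [0, 0, 0]},
    {"grip": -1, "travel": [0.001, 0.0004, -0.006], "angular": [0, 0, 0]},
    {"grip": -1, "travel": [0.0005, 0.0002, -0.006], "angular": [0, 0, 0]},
    {"grip": -1, "travel": [0, 0, -0.005], "angular": [0, 0, 0]},
    {"grip": -1, "travel": [0, 0, 0], "angular": [0, 0, 0]},
    {"grip": -1, "travel": [0, 0, 0], "angular": [0, 0, 0]}
  ]
}}

```text
time: 4.32
ee_pos: [0.5602, -0.1863, 0.0514]
eef_rot: [[0.937, 0.35, -0.001], [0.35, -0.937, 0.0], [-0.001, -0.0, -1.0]]
force: [0.4, 0.7, 0.4]
opening: 0.0004
```

```bash
python3 - <<'E'
from h import *
case()
E
```

```text
t 4.32 case XYZ mm [-5.9  0.8 51.4] F [0.4 0.7 0.4] open 0.0004 yaw 20.51
```

>>> {"fn": "carry_out", "kwargs": {
  "increments": [
    {"grip": -1, "travel": [0, 0, -0.0015], "angular": [0, 0, 0]},
    {"grip": -1, "travel": [0, 0, -0.0015], "angular": [0, 0, 0]},
    {"grip": -1, "travel": [0, 0, 0], "angular": [0, 0, 0]},
    {"grip": -1, "travel": [0, 0, 0], "angular": [0, 0, 0]}
  ]
}}

```text
time: 4.65
ee_pos: [0.5605, -0.1863, 0.0496]
eef_rot: [[0.937, 0.35, 0.0], [0.35, -0.937, 0.0], [0.0, 0.0, -1.0]]
force: [0.6, -0.7, -0.1]
opening: 0.0006
```

>>> {"fn": "carry_out", "kwargs": {
  "increments": [
    {"grip": -1, "travel": [0, 0, -0.0015], "angular": [0, 0, 0]},
    {"grip": -1, "travel": [0, 0, -0.0015], "angular": [0, 0, 0]},
    {"grip": -1, "travel": [0, 0, 0], "angular": [0, 0, 0]},
    {"grip": -1, "travel": [0, 0, 0], "angular": [0, 0, 0]}
  ]
}}

```text
time: 4.98
ee_pos: [0.5604, -0.1863, 0.0472]
eef_rot: [[0.937, 0.35, -0.0], [0.35, -0.937, 0.0], [-0.0, -0.0, -1.0]]
force: [-0.5, -0.7, -0.4]
opening: 0.0005
```

```bash
python3 - <<'E'
from h import *
case()
p,W=cloud('side'); a=cv2.resize(p[85:210,295:400],None,fx=4,fy=4,interpolation=cv2.INTER_CUBIC)
p,W=cloud('top'); b=cv2.resize(p[140:255,370:480],None,fx=3,fy=4,interpolation=cv2.INTER_CUBIC)
b=cv2.resize(b,(360,500));cv2.imwrite('pics/both2.png',np.hstack([a,b])[:,:,::-1])
E
```

```text
t 4.98 case XYZ mm [-5.7  0.8 47.2] F [-0.5 -0.7 -0.4] open 0.0005 yaw 20.52
```

View pics/both2.png

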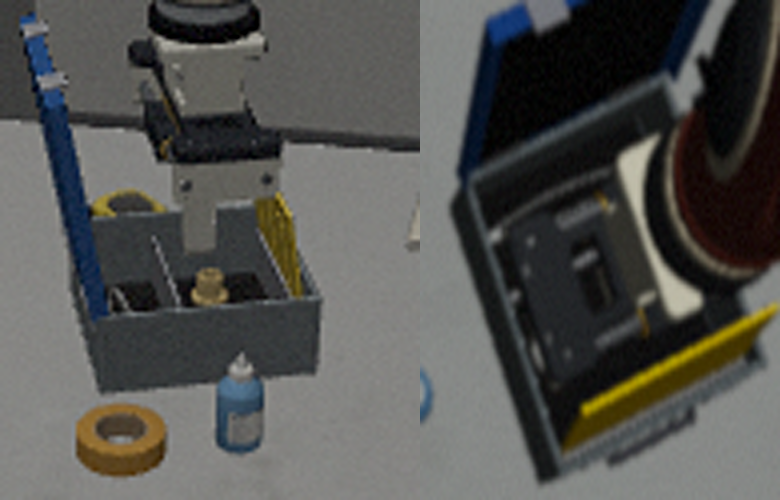

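The flap still stands upright: right side of the side view at (275,240), and the yellow strip in the top view. So the finger passed it without pushing it. The bush and bearing seem in place. I'll check the fingertip's true position by depth.

```bash
python3 - <<'E'
from h import *
case()
p,W=cloud('side')
d=W[...,:2]-C; K=np.dstack([d@EX,d@EY,W[...,2]])*1000
for v in range(125,154,2): print(v,[ (u,K[v,u].round().astype(int).tolist(),p[v,u].tolist()) for u in (341,345,348)])
m=masks(p)['yel'].copy(); m[:,:340]=0; m[:, 380:]=0; m[:85]=0;m[200:]=0
print('flap',np.percentile(K[m],[2,25,50,75,98],0).round(0).tolist())
E
```

```text
t 5.08 case XYZ mm [-5.6  0.7 47.3] F [-0.6 -0.4  0. ] open 0.0005 yaw 20.52
125 [(341, [23, 91, 188], [13, 13, 18]), (345, [14, 95, 189], [8, 17, 14]), (348, [5, 93, 187], [27, 31, 31])]
127 [(341, [23, 90, 182], [99, 97, 92]), (345, [12, 87, 179], [100, 98, 91]), (348, [4, 89, 180], [96, 94, 90])]
129 [(341, [22, 87, 174], [99, 98, 90]), (345, [12, 89, 175], [96, 94, 88]), (348, [3, 85, 172], [96, 95, 88])]
131 [(341, [23, 89, 170], [34, 37, 42]), (345, [11, 87, 167], [96, 94, 89]), (348, [3, 84, 165], [94, 95, 91])]
133 [(341, [21, 81, 160], [86, 83, 80]), (345, [-9223372036854775808, -9223372036854775808, -9223372036854775808], [97, 98, 90]), (348, [3, 85, 160], [102, 99, 94])]
135 [(341, [22, 84, 155], [99, 97, 92]), (345, [11, 87, 156], [88, 89, 83]), (348, [3, 85, 154], [97, 96, 91])]
137 [(341, [4, 0, 105], [90, 91, 83]), (345, [-3, 19, 114], [95, 93, 90]), (348, [-12, 18, 112], [113, 112, 105])]
139 [(341, [3, -3, 96], [93, 92, 86]), (345, [-4, 16, 106], [98, 96, 94]), (348, [-13, 16, 105], [119, 116, 111])]
141 [(341, [3, -3, 90], [99, 99, 91]), (345, [-4, 16, 99], [95, 93,
[... 175 characters left out ...]
, [95, 93, 88]), (345, [-4, 18, 87], [96, 93, 88]), (348, [-13, 18, 86], [89, 88, 83])]
147 [(341, [3, -1, 71], [84, 86, 82]), (345, [-6, 12, 77], [84, 80, 76]), (348, [-33, -68, 31], [63, 62, 62])]
149 [(341, [-11, -68, 27], [60, 62, 62]), (345, [-23, -69, 25], [56, 57, 60]), (348, [-34, -71, 22], [55, 57, 59])]
151 [(341, [-12, -72, 17], [52, 53, 59]), (345, [-23, -68, 18], [52, 56, 58]), (348, [-34, -70, 16], [52, 54, 59])]
153 [(341, [-10, -63, 15], [57, 58, 62]), (345, [-18, -42, 26], [124, 108, 73]), (348, [-27, -42, 25], [100, 86, 60])]
flap [[nan, nan, nan], [nan, nan, nan], [nan, nan, nan], [nan, nan, nan], [nan, nan, nan]]<stdin>:5: RuntimeWarning: invalid value encountered in cast
```

>>> {"fn": "carry_out", "kwargs": {
  "increments": [
    {"grip": -1, "travel": [0, 0, 0.038], "angular": [0, 0, 0]},
    {"grip": -1, "travel": [0, 0, 0.038], "angular": [0, 0, 0]},
    {"grip": -1, "travel": [0, 0, 0.038], "angular": [0, 0, 0]},
    {"grip": -1, "travel": [0, 0, 0.01], "angular": [0, 0, 0]},
    {"grip": -1, "travel": [-0.039, -0.0147, 0], "angular": [0, 0, 0]},
    {"grip": -1, "travel": [-0.039, -0.0147, 0], "angular": [0, 0, 0]},
    {"grip": -1, "travel": [-0.039, -0.0147, 0], "angular": [0, 0, 0]},
    {"grip": -1, "travel": [-0.005, -0.002, 0], "angular": [0, 0, 0]},
    {"grip": -1, "travel": [0, 0, 0], "angular": [0, 0, 0]},
    {"grip": -1, "travel": [0, 0, 0], "angular": [0, 0, 0]}
  ]
}}

```text
time: 5.97
ee_pos: [0.4697, -0.2205, 0.1402]
eef_rot: [[0.937, 0.351, 0.001], [0.351, -0.937, 0.0], [0.001, -0.0, -1.0]]
force: [0.2, -0.6, -0.2]
opening: 0.0004
```

```bash
python3 - <<'E'
from h import *
t=case()
p,W=cloud('side'); c=manip.get_calibration('side')
E=np.array(c['extrinsics'])
def px(P):
    w=np.r_[C+P[0]*EX+P[1]*EY,P[2]]; q=E[:3,:3]@w+E[:3,3]; return c['cx']+c['fx']*q[0]/-q[2], c['cy']-c['fy']*q[1]/-q[2]
print('px tcp',px(t),'px tcp+22mm',px(t+[0,0,.022]),'flap hinge mid',px([-.067,0,.046]))
d=W[...,:2]-C; K=np.dstack([d@EX,d@EY,W[...,2]])*1000
near=(abs(K[...,0]-t[0]*1000)<20)&(abs(K[...,1]-t[1]*1000)<25)&(K[...,2]>30)&(K[...,2]<230)
print(near.sum(),np.percentile(K[near],[1,3,50,97],0).round(0).tolist())
v,u=np.where(near); print(u.min(),u.max(),v.max())
cv2.imwrite('pics/side3.png',cv2.resize(p[70:210,285:400],None,fx=5,fy=4.2,interpolation=cv2.INTER_CUBIC)[:,:,::-1])
# flap plane
m=masks(p)['yel']; m[:,:340]=0; m[:,380:]=0; m[:85]=0; m[200:]=0; k=K[m]; k=k[np.isfinite(k).all(1)]
print('flap',np.percentile(k,[2,50,98],0).round(0).tolist())
E
```

```text
t 5.97 case XYZ mm [-102.6    0.5  140.2] F [ 0.2 -0.6 -0.2] open 0.0004 yaw 20.52
px tcp (np.float64(377.8472014496635), np.float64(122.89390229884698)) px tcp+22mm (np.float64(378.3436863277856), np.float64(115.80360927532905)) flap hinge mid (np.float64(364.1563403896296), np.float64(152.653968338264))
160 [[-111.0, -16.0, 164.0], [-110.0, -15.0, 165.0], [-98.0, 14.0, 194.0], [-93.0, 19.0, 217.0]]
375 384 116
flap [[-65.0, -57.0, 58.0], [-58.0, 11.0, 98.0], [-54.0, 67.0, 129.0]]
```

View pics/side3.png

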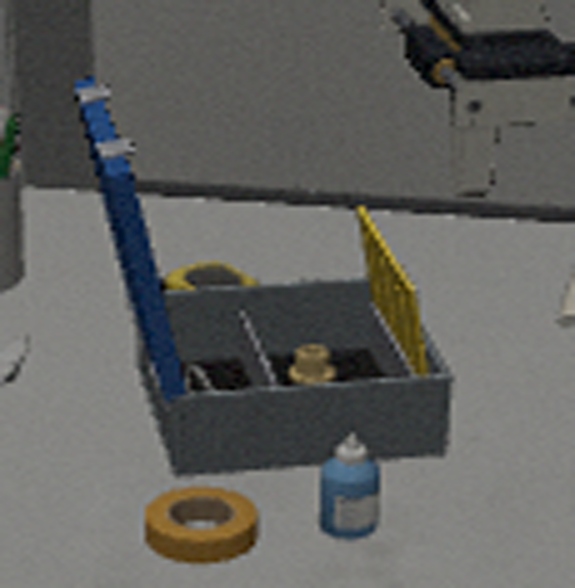

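The fingertip shows at (475,190), and depth puts it at z≈163 mm while the reported TCP z is 140. So the shut tips sit about 23 mm above the reported TCP, and on the first pass they went over the flap. Nothing was disturbed. I'll redo it 23 mm lower.

>>> {"fn": "carry_out", "kwargs": {
  "increments": [
    {"grip": -1, "travel": [0, 0, -0.033], "angular": [0, 0, 0]},
    {"grip": -1, "travel": [0, 0, -0.033], "angular": [0, 0, 0]},
    {"grip": -1, "travel": [0.018, 0.0068, 0], "angular": [0, 0, 0]},
    {"grip": -1, "travel": [0.018, 0.0068, 0], "angular": [0, 0, 0]},
    {"grip": -1, "travel": [0.0058, 0.0022, -0.0003], "angular": [0, 0, 0]},
    {"grip": -1, "travel": [0.0058, 0.0022, -0.0007], "angular": [0, 0, 0]},
    {"grip": -1, "travel": [0.0057, 0.0021, -0.0011], "angular": [0, 0, 0]},
    {"grip": -1, "travel": [0.0056, 0.0021, -0.0015], "angular": [0, 0, 0]},
    {"grip": -1, "travel": [0, 0, 0], "angular": [0, 0, 0]}
  ]
}}

```text
time: 6.77
ee_pos: [0.514, -0.2038, 0.088]
eef_rot: [[0.936, 0.351, 0.001], [0.351, -0.936, 0.0], [0.001, 0.0, -1.0]]
force: [-0.1, 0.4, 0.1]
opening: 0.0006
```

```bash
cat >> h.py <<'E'
def flap():
    p,W=cloud('side'); d=W[...,:2]-C; K=np.dstack([d@EX,d@EY,W[...,2]])*1000
    m=masks(p)['yel']; m[:,:320]=0; m[:,380:]=0; m[:85]=0; m[200:]=0; k=K[m]; k=k[np.isfinite(k).all(1)&(k[:,0]<30)&(abs(k[:,1])<75)]
    if len(k)>5: print('flap n',len(k),np.percentile(k,[2,50,98],0).round(0).tolist(),'angle',np.degrees(np.arctan2(k[:,2]-46,k[:,0]+67))[k[:,2]>80].mean() if (k[:,2]>80).any() else 0)
E
python3 - <<'E'
from h import *
case(); flap()
E
```

```text
t 6.77 case XYZ mm [-55.3   0.6  88. ] F [-0.1  0.4  0.1] open 0.0006 yaw 20.56
flap n 73 [[-60.0, -50.0, 67.0], [-42.0, 41.0, 109.0], [-37.0, 68.0, 125.0]] angle 69.16299695109248
```

>>> {"fn": "carry_out", "kwargs": {
  "increments": [
    {"grip": -1, "travel": [0.0055, 0.0021, -0.0019], "angular": [0, 0, 0]},
    {"grip": -1, "travel": [0.0054, 0.002, -0.0023], "angular": [0, 0, 0]},
    {"grip": -1, "travel": [0.0052, 0.002, -0.0027], "angular": [0, 0, 0]},
    {"grip": -1, "travel": [0.005, 0.0019, -0.0031], "angular": [0, 0, 0]},
    {"grip": -1, "travel": [0.0048, 0.0018, -0.0035], "angular": [0, 0, 0]},
    {"grip": -1, "travel": [0.0046, 0.0017, -0.0038], "angular": [0, 0, 0]},
    {"grip": -1, "travel": [0.0043, 0.0016, -0.0041], "angular": [0, 0, 0]},
    {"grip": -1, "travel": [0.0041, 0.0015, -0.0044], "angular": [0, 0, 0]},
    {"grip": -1, "travel": [0.0038, 0.0014, -0.0047], "angular": [0, 0, 0]},
    {"grip": -1, "travel": [0.0035, 0.0013, -0.005], "angular": [0, 0, 0]},
    {"grip": -1, "travel": [0.0031, 0.0012, -0.0052], "angular": [0, 0, 0]},
    {"grip": -1, "travel": [0, 0, 0], "angular": [0, 0, 0]}
  ]
}}

```text
time: 7.82
ee_pos: [0.5505, -0.1897, 0.0566]
eef_rot: [[0.936, 0.351, -0.0], [0.351, -0.936, 0.001], [-0.0, -0.001, -1.0]]
force: [-0.9, 0.2, 0.6]
opening: 0.0004
```

```bash
python3 - <<'E'
from h import *
case(); flap()
E
```

```text
t 7.82 case XYZ mm [-16.2   1.1  56.6] F [-0.9  0.2  0.6] open 0.0004 yaw 20.56
flap n 380 [[-64.0, -61.0, 52.0], [-29.0, 15.0, 68.0], [6.0, 66.0, 85.0]] angle 28.28629116527395
```

>>> {"fn": "carry_out", "kwargs": {
  "increments": [
    {"grip": -1, "travel": [0.0028, 0.001, -0.0054], "angular": [0, 0, 0]},
    {"grip": -1, "travel": [0.0024, 0.0009, -0.0056], "angular": [0, 0, 0]},
    {"grip": -1, "travel": [0.0021, 0.0008, -0.0058], "angular": [0, 0, 0]},
    {"grip": -1, "travel": [0.0017, 0.0006, -0.0059], "angular": [0, 0, 0]},
    {"grip": -1, "travel": [0.0013, 0.0005, -0.006], "angular": [0, 0, 0]},
    {"grip": -1, "travel": [0.0009, 0.0003, -0.0061], "angular": [0, 0, 0]},
    {"grip": -1, "travel": [0, 0, -0.003], "angular": [0, 0, 0]},
    {"grip": -1, "travel": [0, 0, 0], "angular": [0, 0, 0]},
    {"grip": -1, "travel": [0, 0, 0], "angular": [0, 0, 0]}
  ]
}}

```text
time: 8.62
ee_pos: [0.5584, -0.1871, 0.029]
eef_rot: [[0.937, 0.351, -0.0], [0.351, -0.937, 0.0], [-0.0, -0.0, -1.0]]
force: [-0.2, -0.1, 0.1]
opening: 0.0005
```

```bash
python3 - <<'E'
from h import *
case(); flap()
E
```

```text
t 8.62 case XYZ mm [-7.8  0.7 29. ] F [-0.2 -0.1  0.1] open 0.0005 yaw 20.52
flap n 397 [[-62.0, -62.0, 48.0], [-31.0, 3.0, 51.0], [14.0, 45.0, 54.0]] angle 49.733369359589815
```

Nearly flat. I'll press down in small steps and watch the force.

>>> {"fn": "carry_out", "kwargs": {
  "increments": [
    {"grip": -1, "travel": [0, 0, -0.002], "angular": [0, 0, 0]},
    {"grip": -1, "travel": [0, 0, -0.002], "angular": [0, 0, 0]},
    {"grip": -1, "travel": [0, 0, 0], "angular": [0, 0, 0]},
    {"grip": -1, "travel": [0, 0, 0], "angular": [0, 0, 0]}
  ]
}}

```text
time: 9.0
ee_pos: [0.5589, -0.1873, 0.028]
eef_rot: [[0.937, 0.35, 0.001], [0.35, -0.937, -0.0], [0.001, 0.001, -1.0]]
force: [-2.1, 0.4, 9.5]
opening: 0.0005
```

>>> {"fn": "carry_out", "kwargs": {
  "increments": [
    {"grip": -1, "travel": [0, 0, 0.03], "angular": [0, 0, 0]},
    {"grip": -1, "travel": [0, 0, 0.04], "angular": [0, 0, 0]},
    {"grip": -1, "travel": [0, 0, 0.042], "angular": [0, 0, 0]},
    {"grip": -1, "travel": [0, 0, 0.042], "angular": [0, 0, 0]},
    {"grip": -1, "travel": [0, 0, 0.042], "angular": [0, 0, 0]},
    {"grip": -1, "travel": [0, 0, 0.042], "angular": [0, 0, 0]},
    {"grip": -1, "travel": [0, 0, 0.042], "angular": [0, 0, 0]},
    {"grip": -1, "travel": [0, 0, 0.042], "angular": [0, 0, 0]},
    {"grip": -1, "travel": [0, 0, 0], "angular": [0, 0, 0]},
    {"grip": -1, "travel": [0, 0, 0], "angular": [0, 0, 0]}
  ]
}}

```text
time: 9.83
ee_pos: [0.5595, -0.1876, 0.2699]
eef_rot: [[0.937, 0.35, 0.005], [0.35, -0.937, -0.001], [0.004, 0.003, -1.0]]
force: [-0.2, 0.1, -0.4]
opening: 0.0003
```

```bash
python3 - <<'E'
from h import *
t=case(); flap()
p,W=cloud('side'); d=W[...,:2]-C; K=np.dstack([d@EX,d@EY,W[...,2]])*1000
m=masks(p)['yel']; m[:,:320]=0; m[:,380:]=0; m[:85]=0; m[200:]=0
k=K[m]; k=k[np.isfinite(k).all(1)&(k[:,0]<20)&(k[:,0]>-65)&(abs(k[:,1])<70)&(k[:,2]>40)]
print('slope flap',np.polyfit(k[:,0],k[:,2],1))
s=(K[...,0]>60)&(K[...,0]<250)&(abs(K[...,1])<150)&(K[...,2]>60)&(K[...,2]<300)&(p.max(-1)>0)
b=s&masks(p)['blue']; b[:,:295]=0; print('cover',np.percentile(K[b],[2,50,98],0).round().tolist())
p2,W2=cloud('top'); d=W2[...,:2]-C; K2=np.dstack([d@EX,d@EY,W2[...,2]])*1000
o=(K2[...,0]>125)&(K2[...,0]<260)&(abs(K2[...,1])<140)&(K2[...,2]>60); v,u=np.where(o)
print('tall behind',o.sum(), np.percentile(K2[o],[0,50,100],0).round().tolist() if o.any() else '')
a=cv2.resize(p[60:200,270:400],(420,500)); b=cv2.resize(p2[90:255,330:500],(370,500)); cv2.imwrite('pics/both4.png',np.hstack([a,b])[:,:,::-1])
E
```

```text
t 9.83 case XYZ mm [-7.000e+00 -1.000e-01  2.699e+02] F [-0.2  0.1 -0.4] open 0.0003 yaw 20.51
flap n 488 [[-61.0, -62.0, 48.0], [-24.0, -6.0, 51.0], [13.0, 44.0, 54.0]] angle 0
slope flap [4.72139551e-03 5.09142376e+01]
cover [[77.0, -63.0, 74.0], [98.0, 75.0, 172.0], [111.0, 80.0, 229.0]]
tall behind 0
```

View pics/both4.png

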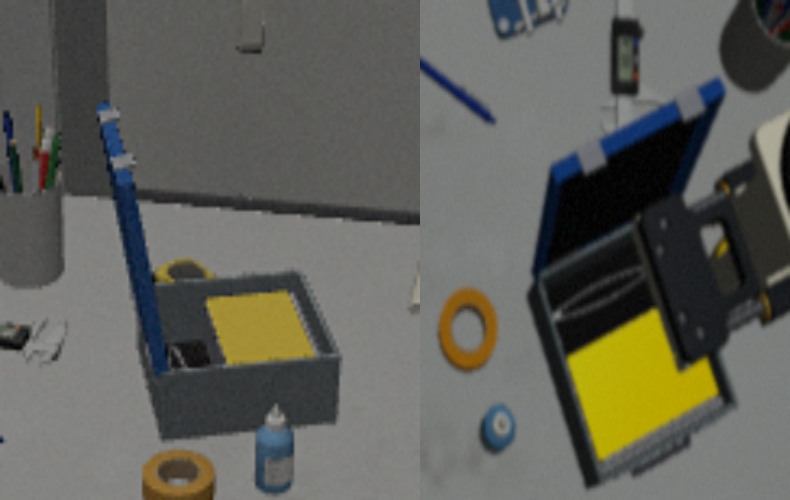

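The flap lies flat (yellow at (260,325), fitted slope ≈0.005 rad) and the cover still stands open. Nothing tall is behind it within reach. Next I move behind the cover.

>>> {"fn": "carry_out", "kwargs": {
  "increments": [
    {"grip": -1, "travel": [0.0459, 0.0172, 0], "angular": [0, 0, 0]},
    {"grip": -1, "travel": [0.0459, 0.0172, 0], "angular": [0, 0, 0]},
    {"grip": -1, "travel": [0.0459, 0.0172, 0], "angular": [0, 0, 0]},
    {"grip": -1, "travel": [0.0459, 0.0172, 0], "angular": [0, 0, 0]},
    {"grip": -1, "travel": [0, 0, 0], "angular": [0, 0, 0]},
    {"grip": -1, "travel": [0, 0, 0], "angular": [0, 0, 0]}
  ]
}}

```text
time: 10.48
ee_pos: [0.6964, -0.1335, 0.2633]
eef_rot: [[0.935, 0.354, -0.006], [0.354, -0.935, 0.002], [-0.005, -0.004, -1.0]]
force: [-0.4, -0.2, 0.0]
opening: 0.0006
```

```bash
python3 - <<'E'
from h import *
t=case()
r=.125; off=.022
def pt(ph): return np.array([.080-r*np.cos(ph)+.005*np.sin(ph)+.008,0,.066+r*np.sin(ph)+.005*np.cos(ph)-off])
pts=[t,np.array([.140,0,.17])]+[pt(a) for a in np.linspace(1.72,0,36)]
rows(pts); print(pts[2],pts[-1])
E
```

```text
t 10.48 case XYZ mm [140.2   2.5 263.3] F [-0.4 -0.2  0. ] open 0.0006 yaw 20.71
[0.0009, -0.0032, -0.1244]
[-0.0355, -0.0133, -0.0042]
[-0.0076, -0.0028, 0.0013]
[-0.0076, -0.0029, 0.0009]
[-0.0077, -0.0029, 0.0005]
[-0.0077, -0.0029, 0.0001]
[-0.0077, -0.0029, -0.0003]
[-0.0076, -0.0029, -0.0007]
[-0.0076, -0.0029, -0.0011]
[-0.0076, -0.0028, -0.0015]
[-0.0075, -0.0028, -0.0019]
[-0.0074, -0.0028, -0.0022]
[-0.0073, -0.0027, -0.0026]
[-0.0071, -0.0027, -0.003]
[-0.007, -0.0026, -0.0034]
[-0.0068, -0.0026, -0.0037]
[-0.0066, -0.0025, -0.0041]
[-0.0065, -0.0024, -0.0044]
[-0.0062, -0.0023, -0.0048]
[-0.006, -0.0023, -0.0051]
[-0.0058, -0.0022, -0.0054]
[-0.0055, -0.0021, -0.0057]
[-0.0052, -0.002, -0.006]
[-0.005, -0.0019, -0.0063]
[-0.0047, -0.0018, -0.0065]
[-0.0044, -0.0016, -0.0067]
[-0.0041, -0.0015, -0.007]
[-0.0037, -0.0014, -0.0072]
[-0.0034, -0.0013, -0.0074]
[-0.003, -0.0011, -0.0075]
[-0.0027, -0.001, -0.0077]
[-0.0023, -0.0009, -0.0078]
[-0.002, -0.0007, -0.0079]
[-0.0016, -0.0006, -0.008]
[-0.0012, -0.0005, -0.0081]
[-0.0009, -0.0003, -0.0081]
[-0.0005, -0.0002, -0.0082]
[0.11152579 0.         0.16686797] [-0.037  0.     0.049]
```

>>> {"fn": "carry_out", "kwargs": {
  "increments": [
    {"grip": -1, "travel": [0.0003, -0.001, -0.0415], "angular": [0, 0, 0]},
    {"grip": -1, "travel": [0.0003, -0.001, -0.0415], "angular": [0, 0, 0]},
    {"grip": -1, "travel": [0.0003, -0.001, -0.0415], "angular": [0, 0, 0]},
    {"grip": -1, "travel": [-0.009, -0.0033, -0.004], "angular": [0, 0, 0]},
    {"grip": -1, "travel": [-0.009, -0.0033, 0], "angular": [0, 0, 0]},
    {"grip": -1, "travel": [-0.009, -0.0033, 0], "angular": [0, 0, 0]},
    {"grip": -1, "travel": [-0.009, -0.0033, 0], "angular": [0, 0, 0]},
    {"grip": -1, "travel": [-0.0076, -0.0028, 0.0013], "angular": [0, 0, 0]},
    {"grip": -1, "travel": [-0.0076, -0.0029, 0.0009], "angular": [0, 0, 0]},
    {"grip": -1, "travel": [-0.0077, -0.0029, 0.0005], "angular": [0, 0, 0]},
    {"grip": -1, "travel": [0, 0, 0], "angular": [0, 0, 0]}
  ]
}}

```text
time: 11.4
ee_pos: [0.652, -0.1555, 0.1747]
eef_rot: [[0.937, 0.349, 0.001], [0.349, -0.937, -0.001], [0.001, 0.001, -1.0]]
force: [0.2, -0.8, -0.1]
opening: 0.0005
```

```bash
cat >> h.py <<'E'
def cover():
    p,W=cloud('side'); d=W[...,:2]-C; K=np.dstack([d@EX,d@EY,W[...,2]])*1000
    b=masks(p)['blue']&(K[...,0]>-100)&(K[...,0]<150)&(K[...,1]>60)&(K[...,1]<95)&(K[...,2]>60)&(K[...,2]<260); b[:,:290]=0
    k=K[b]; (vx,vy,_,_)=cv2.fitLine(k[:,[0,2]].astype(np.float32),cv2.DIST_HUBER,0,.1,.01).ravel()
    print('cover n',len(k),np.percentile(k,[2,50,98],0).round().tolist(),'phi',np.round(np.arctan2(abs(vy),-vx*np.sign(vy)),3))
E
python3 - <<'E'
from h import *
case(); cover()
E
```

```text
t 11.4 case XYZ mm [ 90.9  -2.5 174.7] F [ 0.2 -0.8 -0.1] open 0.0005 yaw 20.44
cover n 306 [[71.0, 62.0, 72.0], [78.0, 76.0, 157.0], [84.0, 80.0, 229.0]] phi 1.539
```

>>> {"fn": "carry_out", "kwargs": {
  "increments": [
    {"grip": -1, "travel": [-0.0077, -0.0029, -0.0019], "angular": [0, 0, 0]},
    {"grip": -1, "travel": [-0.0077, -0.0025, -0.0023], "angular": [0, 0, 0]},
    {"grip": -1, "travel": [-0.0076, -0.0025, -0.0027], "angular": [0, 0, 0]},
    {"grip": -1, "travel": [-0.0076, -0.0025, -0.0011], "angular": [0, 0, 0]},
    {"grip": -1, "travel": [-0.0076, -0.0025, -0.0015], "angular": [0, 0, 0]},
    {"grip": -1, "travel": [-0.0075, -0.0025, -0.0019], "angular": [0, 0, 0]},
    {"grip": -1, "travel": [-0.0074, -0.0025, -0.0022], "angular": [0, 0, 0]},
    {"grip": -1, "travel": [-0.0073, -0.0025, -0.0026], "angular": [0, 0, 0]},
    {"grip": -1, "travel": [-0.0071, -0.0025, -0.003], "angular": [0, 0, 0]},
    {"grip": -1, "travel": [-0.007, -0.0025, -0.0034], "angular": [0, 0, 0]},
    {"grip": -1, "travel": [0, 0, 0], "angular": [0, 0, 0]}
  ]
}}

```text
time: 12.37
ee_pos: [0.5947, -0.174, 0.1556]
eef_rot: [[0.937, 0.349, -0.003], [0.349, -0.937, 0.0], [-0.003, -0.001, -1.0]]
force: [-0.5, 0.1, 0.5]
opening: 0.0008
```

```bash
python3 - <<'E'
from h import *
case(); cover()
E
```

```text
t 12.37 case XYZ mm [ 30.8   0.2 155.6] F [-0.5  0.1  0.5] open 0.0008 yaw 20.44
cover n 375 [[-2.0, 61.0, 71.0], [39.0, 76.0, 142.0], [80.0, 80.0, 207.0]] phi 1.052
```

>>> {"fn": "carry_out", "kwargs": {
  "increments": [
    {"grip": -1, "travel": [-0.0068, -0.0026, -0.0037], "angular": [0, 0, 0]},
    {"grip": -1, "travel": [-0.0066, -0.0025, -0.0041], "angular": [0, 0, 0]},
    {"grip": -1, "travel": [-0.0065, -0.0024, -0.0044], "angular": [0, 0, 0]},
    {"grip": -1, "travel": [-0.0062, -0.0023, -0.0048], "angular": [0, 0, 0]},
    {"grip": -1, "travel": [-0.006, -0.0023, -0.0051], "angular": [0, 0, 0]},
    {"grip": -1, "travel": [-0.0058, -0.0022, -0.0054], "angular": [0, 0, 0]},
    {"grip": -1, "travel": [-0.0055, -0.0021, -0.0057], "angular": [0, 0, 0]},
    {"grip": -1, "travel": [-0.0052, -0.002, -0.006], "angular": [0, 0, 0]},
    {"grip": -1, "travel": [-0.005, -0.0019, -0.0063], "angular": [0, 0, 0]},
    {"grip": -1, "travel": [-0.0047, -0.0018, -0.0065], "angular": [0, 0, 0]},
    {"grip": -1, "travel": [-0.0044, -0.0016, -0.0067], "angular": [0, 0, 0]},
    {"grip": -1, "travel": [0, 0, 0], "angular": [0, 0, 0]}
  ]
}}

```text
time: 13.42
ee_pos: [0.548, -0.1917, 0.1111]
eef_rot: [[0.937, 0.35, -0.003], [0.35, -0.937, 0.0], [-0.003, -0.001, -1.0]]
force: [0.7, -0.4, -0.5]
opening: 0.0004
```

```bash
python3 - <<'E'
from h import *
case(); cover()
E
```

```text
t 13.42 case XYZ mm [-19.2   0.  111.1] F [ 0.7 -0.4 -0.5] open 0.0004 yaw 20.46
cover n 405 [[-57.0, 61.0, 70.0], [9.0, 75.0, 109.0], [78.0, 80.0, 150.0]] phi 0.517
```

>>> {"fn": "carry_out", "kwargs": {
  "increments": [
    {"grip": -1, "travel": [-0.0041, -0.0015, -0.007], "angular": [0, 0, 0]},
    {"grip": -1, "travel": [-0.0037, -0.0014, -0.0072], "angular": [0, 0, 0]},
    {"grip": -1, "travel": [-0.0034, -0.0013, -0.0074], "angular": [0, 0, 0]},
    {"grip": -1, "travel": [-0.003, -0.0011, -0.0075], "angular": [0, 0, 0]},
    {"grip": -1, "travel": [-0.0027, -0.001, -0.0077], "angular": [0, 0, 0]},
    {"grip": -1, "travel": [-0.0023, -0.0009, -0.0078], "angular": [0, 0, 0]},
    {"grip": -1, "travel": [-0.002, -0.0007, -0.0079], "angular": [0, 0, 0]},
    {"grip": -1, "travel": [-0.0016, -0.0006, -0.008], "angular": [0, 0, 0]},
    {"grip": -1, "travel": [-0.0012, -0.0005, -0.0081], "angular": [0, 0, 0]},
    {"grip": -1, "travel": [0, 0, 0], "angular": [0, 0, 0]},
    {"grip": -1, "travel": [0, 0, 0], "angular": [0, 0, 0]}
  ]
}}

```text
time: 14.38
ee_pos: [0.5312, -0.1976, 0.0603]
eef_rot: [[0.937, 0.35, -0.002], [0.35, -0.937, 0.001], [-0.001, -0.001, -1.0]]
force: [0.3, -0.6, -0.4]
opening: -0.0001
```

```bash
python3 - <<'E'
from h import *
case(); cover()
E
```

```text
t 14.38 case XYZ mm [-37.1   0.4  60.3] F [ 0.3 -0.6 -0.4] open -0.0001 yaw 20.52
cover n 387 [[-78.0, 61.0, 64.0], [2.0, 75.0, 75.0], [78.0, 81.0, 85.0]] phi 0.076
```

>>> {"fn": "carry_out", "kwargs": {
  "increments": [
    {"grip": -1, "travel": [0, 0, -0.006], "angular": [0, 0, 0]},
    {"grip": -1, "travel": [0, 0, -0.005], "angular": [0, 0, 0]},
    {"grip": -1, "travel": [0, 0, -0.002], "angular": [0, 0, 0]},
    {"grip": -1, "travel": [0, 0, 0], "angular": [0, 0, 0]},
    {"grip": -1, "travel": [0, 0, 0], "angular": [0, 0, 0]}
  ]
}}

```text
time: 14.85
ee_pos: [0.5317, -0.1977, 0.051]
eef_rot: [[0.937, 0.351, -0.0], [0.351, -0.937, 0.0], [-0.0, -0.0, -1.0]]
force: [0.0, 0.1, -0.8]
opening: 0.0006
```

>>> {"fn": "carry_out", "kwargs": {
  "increments": [
    {"grip": -1, "travel": [0, 0, -0.002], "angular": [0, 0, 0]},
    {"grip": -1, "travel": [0, 0, -0.002], "angular": [0, 0, 0]},
    {"grip": -1, "travel": [0, 0, 0], "angular": [0, 0, 0]},
    {"grip": -1, "travel": [0, 0, 0], "angular": [0, 0, 0]}
  ]
}}

```text
time: 15.18
ee_pos: [0.532, -0.1978, 0.0491]
eef_rot: [[0.937, 0.351, 0.0], [0.351, -0.937, -0.0], [0.0, 0.0, -1.0]]
force: [-1.3, 0.2, 5.0]
opening: 0.0004
```

>>> {"fn": "carry_out", "kwargs": {
  "increments": [
    {"grip": -1, "travel": [0, 0, -0.0015], "angular": [0, 0, 0]},
    {"grip": -1, "travel": [0, 0, 0], "angular": [0, 0, 0]},
    {"grip": -1, "travel": [0, 0, 0], "angular": [0, 0, 0]},
    {"grip": -1, "travel": [0, 0, 0], "angular": [0, 0, 0]}
  ]
}}

```text
time: 15.52
ee_pos: [0.532, -0.1978, 0.049]
eef_rot: [[0.937, 0.35, 0.001], [0.35, -0.937, -0.0], [0.001, 0.0, -1.0]]
force: [-4.1, 1.7, 11.3]
opening: 0.0005
```

The cover is on its stop: 11 N and no further travel. I'll retreat straight up and check.

>>> {"fn": "carry_out", "kwargs": {
  "increments": [
    {"grip": -1, "travel": [0, 0, 0.01], "angular": [0, 0, 0]},
    {"grip": -1, "travel": [0, 0, 0.03], "angular": [0, 0, 0]},
    {"grip": -1, "travel": [0, 0, 0.04], "angular": [0, 0, 0]},
    {"grip": -1, "travel": [0, 0, 0.04], "angular": [0, 0, 0]},
    {"grip": -1, "travel": [0, 0, 0.04], "angular": [0, 0, 0]},
    {"grip": -1, "travel": [-0.03, -0.04, 0.02], "angular": [0, 0, 0]},
    {"grip": -1, "travel": [-0.03, -0.04, 0], "angular": [0, 0, 0]},
    {"grip": -1, "travel": [-0.02, -0.04, 0], "angular": [0, 0, 0]},
    {"grip": -1, "travel": [0, -0.04, 0], "angular": [0, 0, 0]},
    {"grip": -1, "travel": [0, 0, 0], "angular": [0, 0, 0]},
    {"grip": -1, "travel": [0, 0, 0], "angular": [0, 0, 0]}
  ]
}}

```text
time: 16.43
ee_pos: [0.4709, -0.3199, 0.182]
eef_rot: [[0.938, 0.346, -0.0], [0.346, -0.938, -0.001], [-0.0, 0.001, -1.0]]
force: [0.7, 1.0, -0.4]
opening: 0.0006
```

```bash
python3 - <<'E'
from h import *
case(); cover()
p2,W2=cloud('top'); m=masks(p2); d=W2[...,:2]-C; K=np.dstack([d@EX,d@EY,W2[...,2]])*1000
b=m['blue']&(K[...,0]>-90)&(K[...,0]<90)&(abs(K[...,1])<72)&(K[...,2]>40)&(K[...,2]<120)
k=K[b]; print('cover top n',len(k),'slope x',np.polyfit(k[:,0],k[:,2],1))
for n,col,r in(('yel','yel',np.s_[155:200,460:500]),('kap','orange',np.s_[180:220,330:372])):
    w=W2[r][m[col][r]]; print(n,np.nanmean(w,0).round(3))
p,_=cloud('side')
a=cv2.resize(p[60:200,270:400],(420,500)); c=cv2.resize(p2[90:255,330:500],(370,500)); cv2.imwrite('pics/both5.png',np.hstack([a,c])[:,:,::-1])
E
```

```text
t 16.43 case XYZ mm [-136.4  -92.9  182. ] F [ 0.7  1.  -0.4] open 0.0006 yaw 20.26
cover n 382 [[-79.0, 61.0, 60.0], [-0.0, 75.0, 70.0], [78.0, 81.0, 74.0]] phi 3.137
cover top n 5035 slope x [3.63057415e-04 7.09933423e+01]
yel [ 0.634 -0.313  0.032]
kap [ 0.585 -0.024  0.019]
```

View pics/both5.png

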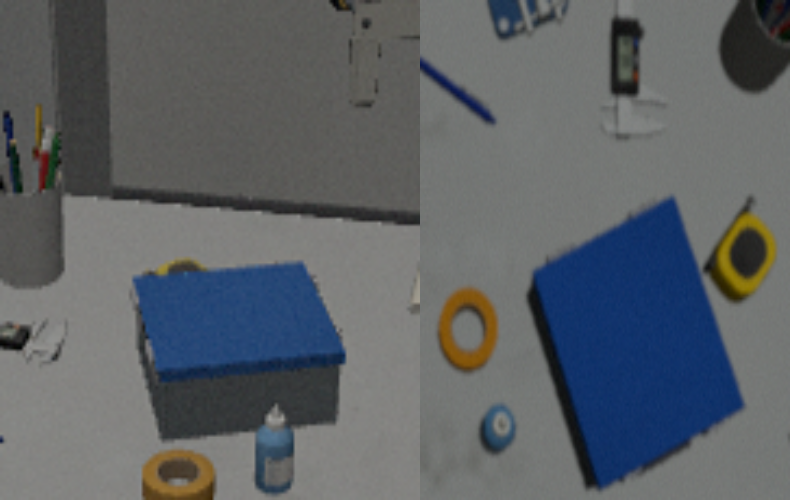

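The cover lies flat over the whole case: slope 0.0004 rad, outer face at 71.0 mm. The bottle, roll and tape measure stand where they were and the hand is clear.

```bash
python3 -c "
from cell import manip
manip.job_done()"
```

```text
the job is handed in; nothing more can be done
```

The case is closed, flap first and then cover, and I handed the job in at about 16.6 s of the 54 s allowed. `job_done()` gives no verdict, so what follows rests on my own checks.

**What I did:** I pushed the yellow flap down with the closed fingertips until it met its stop, at about 9.5 N. Then I reached behind the blue cover, swung it shut along its arc to its stop at about 11 N, and backed away.

**What went wrong on the way:** my first pass at the flap missed it. The closed fingertips sit about 22–23 mm above the reported TCP, so they passed over the top of the flap. Depth images showed nothing had been moved, and I allowed for that offset from then on.

**Last checks:**
- **Flap:** it was flat before I moved the cover, with a fitted slope of about 0.005 rad and the cover still standing open. It is now hidden under the cover.
- **Cover:** the slope is 0.0004 rad and its outer face is 71.0 mm above the bench, which matches fully shut. My side-camera fit printed 3.137 rad, which is about 0.005 rad from flat with the line direction flipped.
- **Beside the case:** the tape measure and tape roll were at the same measured positions as at the start. I checked the oil bottle only by eye, and it stands upright where it was.
- **Inside the case:** the bearing, bush and tweezers are hidden, so I couldn't check them at the end. The bearing and bush were last seen in place before the flap was folded, and the tweezers just before the cover was shut. The fingers never touched any of them.

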